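Turn the bench isolator on past its safety catch

TASK

Switch the bench isolator on: on the sloping box with the bar-shaped knob, turn the knob clockwise to where the safety stop catches it, push it in there against its spring, turn it on past the stop all the way to its end, and let it spring back out. Do not force the knob against the stop or push hard where it will not go in, and leave the round dial on the other box and the things around as they are.

Things in the scene. Friction and masses are not known exactly. Their poses are not given: they have to be found in the camera images.
- isolator: Grey switch box, fixed, 110 mm deep (x), 130 wide (y), 85 high at its front (-x) edge, 132 at its back. Origin: centre of the underside; +x to its back. Its panel slopes at 23 degrees, facing up and to the front; the bar knob stands square to it at the panel's centre, 108 mm above the underside. The other box looks the same but for its knob; either may be on the left.
- knob_grip (a point): Grip point on the isolator knob's axis, 35 mm out from the panel (knob out). z axis: along the knob's axis, outward; x: the long way of the bar (bright pointer line at the -x end). The frame turns and sinks with the knob. Black bar 62 mm long (x), 18 wide (y), from 23 mm below this point to 15 above it; under it a round skirt, 62 mm across, its top 23 mm below this point.
- turn (a joint): Angle of the isolator knob, rad; 0 at its off end (one bright stroke on the ring), grows clockwise as one looks at the knob, 2.4 at its on end (two strokes), where there is a firm end stop. Starts at 0 to 0.15. Stays where it is left (friction about 0.05 N m).
- push (a joint): How far the isolator knob is pushed in, m; 0 out, 0.008 fully in. A spring returns it: 4 N at first, 10.5 N fully in. Short of the stop a ledge lets it in only 1.5 mm. At the stop, and up to 0.15 rad before, it goes fully in; over 6 mm in it passes under the stop; 0.45 rad beyond the place where it was caught it is clear, can spring out, and will not turn back unless pushed.
- catch_case: Fixed steel ring on the isolator's panel, 86 mm across, 4 mm high; origin at the panel's centre, z outward along the knob's axis. Behind it, hidden, is the safety catch. The stop catches the unpushed knob somewhere between turn = 0.45 and 0.95: the place differs every time, cannot be seen and has to be felt.
- pin: Hidden pin inside, which turns and sinks with the knob and meets the catch 22 mm off the axis; origin on the axis at the panel surface (knob out). The catch is forced when the pin presses on it with more than 50 N: a twist of about 1.1 N m against the stop, or a push of about 55 N on the ledge.
- dial_box: Second box, of the same shape and size as the isolator, fixed to the bench; origin as there. It carries a plain round dial.
- dial (a joint): Angle of the round dial on the second box, rad; it turns easily either way, starts anywhere between -0.5 and 0.5, and must be left.
- dial_mark (a point): Outer end of the bright line on the round dial's top, 20 mm off its axis and 34 mm out from the panel. z axis: outward along the dial's axis. The dial is 56 mm across and 31 high.
- nut_tin: Loose open tin of nuts, 74 mm across, 45 high; origin at the centre of its underside. Bystander.
- coil_bobbin: Loose wound coil bobbin, 56 mm across, 48 high; origin at the centre of its underside. Bystander.
- oil_can: Loose oil can with a bent spout, 76 x 91 mm, 177 high; origin at the centre of its underside. Bystander.

How it is judged:
On the way:
1. the isolator knob is pushed in more than 6 mm, under the stop (value of joint push above 0.006 m), for 0.1 s.
At the end, for the whole second after the job is handed in: The isolator knob stands at its working end (turned to at least 2.25 of 2.4 rad), sprung out (less than 1.5 mm in), released and at rest; tin, bobbin and oil can within 30 mm of where they stood and upright; the dial within 0.3 rad of where it was (value of joint turn above 2.25 rad and value of joint push below 0.0015 m and velocity of joint turn below 0.05 rad/s and not (distance of nut_tin from where it was at the start of the episode above 0.03 m or angle between nut_tin's own z axis and vertical above 0.35 rad) and not (distance of coil_bobbin from where it was at the start of the episode above 0.03 m or angle between coil_bobbin's own z axis and vertical above 0.35 rad) and not (distance of oil_can from where it was at the start of the episode above 0.03 m or angle between oil_can's own z axis and vertical above 0.35 rad) and distance of dial_mark from where it was at the start of the episode below 0.006 m); the robot touches nothing.
It fails at once if the safety catch is forced (pin pressed on it with more than 50 N) (contact force between pin and catch_case above 50 N).
It fails at once if the round dial is turned by more than about 0.3 rad (distance of dial_mark from where it was at the start of the episode above 0.006 m).
It fails at once if the nut tin is moved more than 30 mm or tipped over (distance of nut_tin from where it was at the start of the episode above 0.03 m or angle between nut_tin's own z axis and vertical above 0.35 rad).
It fails at once if the coil bobbin is moved more than 30 mm or tipped over (distance of coil_bobbin from where it was at the start of the episode above 0.03 m or angle between coil_bobbin's own z axis and vertical above 0.35 rad).
It fails at once if the oil can is moved more than 30 mm or tipped over (distance of oil_can from where it was at the start of the episode above 0.03 m or angle between oil_can's own z axis and vertical above 0.35 rad).
It also fails if it takes over 61 s, if anything falls off the work surface, if the arm or the gripper's body presses on something with over 40 N, if the wrist force passes 120 N, or if a joint passes its speed limit or range.

ROBOT

A 6-joint arm with a two-finger parallel gripper is mounted at the origin on a cart in front of the work surface, level with it; the furniture and walls round the work are solid. World frame = base frame: x ahead of the robot, y to its left, z up, the work surface at z = 0. Lengths are in m, angles in rad, forces in N, time in s.
With the tool pointing down it reaches from about 0.375 to 0.9 m from the base axis. Payload 3.1 kg.
Tool frame: the origin (TCP) lies where the fingers leave the gripper's body, on its centre line; the fingertips stand 70 mm ahead of it and the grasp point (between the pads) lies 51 mm ahead of it (r.pinch_z is the distance from the TCP to the grasp point, in m); z points along the fingers, y is the direction in which the jaws open and shut (so a half turn about z gives the same grasp; the last joint's range is limited). The gripper opens to 87 mm and grips with 3 to 60 N. Pads are 19 mm wide; open, the fingers measure 117 mm over their backs; the gripper's body (75 mm by 190 mm) begins 51 mm behind the grasp point.
Start: joints at [-1.446, 0.527, 1.433, -0, 1.181, -0.178], TCP at [0.187, -0.596, 0.292] pointing down, gripper open.
Joint ranges: [-3.08, 3.08], [-0.75, 2.2], [0.22, 2.44], [-1.43, 4.57], [0, 2.65], [-2.85, 2.85]. Speed limits (rad/s): [2.79, 2.79, 3.14, 3.14, 3.14, 3.14].

INTERFACE

Orientations are given as a rotation vector (axis times angle).
In Python, from workcell import r, imaging gives the robot as it stands.
- The arm moves only by the tool carry_out, never from a script. Its argument "plan" is a list of rows, each an object with "linear": the shift along the tool's x, y, z in cm, a list of three; "rotation": the turn, a rotation vector about the tool's x, y, z in degrees, a list of three; "fingers": the closure in counts, from 0 (fully open) to 255 (shut). In form: [{"linear": [tx, ty, tz], "rotation": [ax, ay, az], "fingers": fingers}, ...]. A call has 1 to 8 rows; each row is the pose to reach, as a shift and turn from the pose commanded when the call began, along the tool's axes at that moment; what a row does not reach only later rows make up. A row lasts 1/8 s, in which the tool goes at most 62.5 mm and 10.7 degrees, less where a joint would pass 70% of its speed; a pose out of reach is approached as far as the arm can. A call with a gripper value outside its range is refused whole. The fingers move at their own pace and stop on an object; "force" is the grip in N (left out, the last holds). Time passes only in rows, so rows that repeat a pose let the fingers close. It gives the time, the measured TCP pose, the force and the opening at its end, in the units of the state.
- r.read_state(): the state, without advancing time (a new reading comes with each control period).
- imaging.get_image(name): name is "scene" or "top"; returns the picture (480x640x3 uint8, red, green, blue); there is no depth.
- imaging.camera_info(name): a dict with "intrinsics" (3x3 intrinsics, pixels), "position" and "rotation" of the camera in the world. Camera axes: x right, y up, looking along -z (the intrinsics and any distortion apply to the point x, -y, -z); pixel columns grow to the right and rows downward; lengths in m; the calibration is good to about 2 mm. A picture is of the moment at which its call begins. camera_info takes no time and is no camera call.
- r.close_job(): hands the job in, once; it reports no verdict.
The state is a dict: "time": time; "q": joint angles; "joint_velocities": joint speeds; "joint_efforts": joint torques, N m; "ee_pos": TCP position; "tool_rot": TCP orientation; "wrist_force": force on the tool from outside, world axes, zero at the start; "moment": the same for the moment, N m; "opening": finger opening in m.
Only numpy, scipy, OpenCV 4.12 (cv2) and the standard library are available. Lean on these libraries where they do the work, as an engineer would, in place of code of your own. Each camera call takes 0.05 s, during which the arm holds its last target.

## Working session

There is one attempt and no reset: what is moved stays moved. The work goes in short steps, Python scripts to look and compute and a tool call to move; the robot and the scene stay as the last step left them, time stands still between calls to the robot, and variables do not carry over. Pictures are saved under pics/ and viewed, and the job is handed in when it is done.

Besides the shell and the picture viewer there is one more tool, called after ">>>" in YAML: its name, and indented under it one key for each argument. carry_out: Moves the arm, as the interface text tells. Its arguments: {"type":"object","properties":{"plan":{"type":"array","items":{"type":"object","properties":{"linear":{"type":"array","items":{"type":"number"}},"rotation":{"type":"array","items":{"type":"number"}},"fingers":{"type":"number"}}}},"force":{"type":"number"}},"required":["plan"]}

```bash
mkdir -p pics; ls; python3 - <<'E'
from workcell import r, imaging
import cv2, numpy as np
np.set_printoptions(precision=4,suppress=True)
print(r.read_state())
for n in("scene","top"):
    im=imaging.get_image(n); cv2.imwrite(f"pics/{n}0.png",im[:,:,::-1]); print(n,imaging.camera_info(n))
E
```

```text
pics
{'time': 0.0, 'q': array([-1.4455,  0.5285,  1.4339, -0.    ,  1.1814, -0.1785]), 'joint_velocities': array([ 0.0003,  0.0014, -0.0001, -0.0008,  0.0009,  0.003 ]), 'joint_efforts': array([  0.0005, -44.0047, -17.6593,   0.0635,   0.0583,  -0.0002]), 'ee_pos': array([ 0.1869, -0.5958,  0.2913]), 'tool_rot': array([-3.1033, -0.4751, -0.0001]), 'wrist_force': array([-0.3052,  0.2491,  0.078 ]), 'moment': array([ 0.0266, -0.0202,  0.0114]), 'opening': 0.08717917603945013}
scene {'intrinsics': array([[544.1749,   0.    , 315.5521],
       [  0.    , 544.1749, 236.9638],
       [  0.    ,   0.    ,   1.    ]]), 'position': array([0.0754, 0.6935, 1.1139]), 'rotation': array([ 0.2634, -0.8477, -2.445 ])}
top {'intrinsics': array([[591.9888,   0.    , 320.8418],
       [  0.    , 591.9888, 234.9018],
       [  0.    ,   0.    ,   1.    ]]), 'position': array([0.2681, 0.0053, 1.6264]), 'rotation': array([ 0.1337, -0.1394, -1.5463])}
```

View pics/scene0.png

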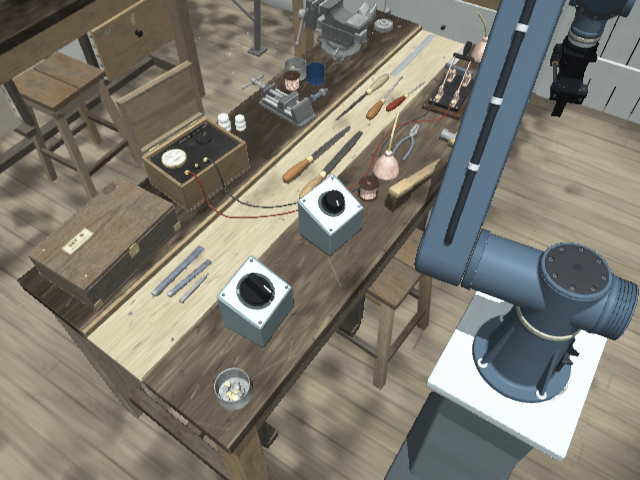

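View pics/top0.png

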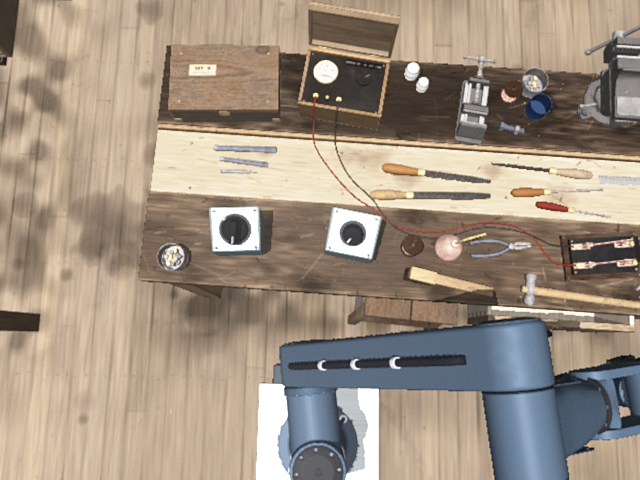

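```bash
python3 - <<'E'
import cv2, numpy as np
s=cv2.imread("pics/scene0.png");t=cv2.imread("pics/top0.png")
f=lambda im,x,y,w,h:cv2.resize(im[y:y+h,x:x+w],(400,300),interpolation=cv2.INTER_CUBIC)
a=np.vstack([np.hstack([f(t,195,193,80,60+12)[:300],f(t,313,193,80,72)]),np.hstack([f(s,205,245,100,90),f(s,285,165,100,90)])])
cv2.imwrite("pics/z0.png",a)
E
```

```text
(no output)
```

View pics/z0.png

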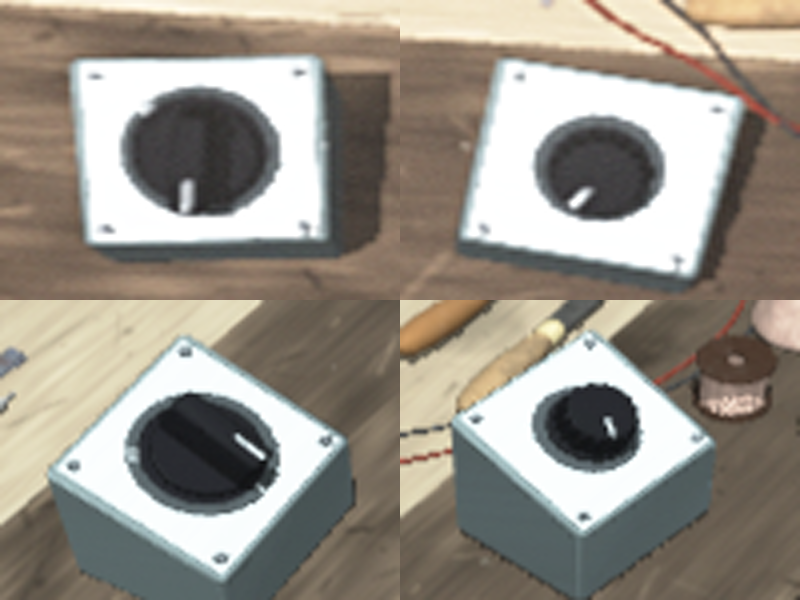

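```bash
cat > h.py <<'E'
from workcell import r, imaging
import cv2, numpy as np
from scipy.spatial.transform import Rotation as R
np.set_printoptions(precision=4,suppress=True)
def cam(n):
    c=imaging.camera_info(n); return np.array(c['intrinsics']),np.array(c['position']),R.from_rotvec(c['rotation']).as_matrix()
def ray(n,uv):
    K,p,M=cam(n); d=np.linalg.inv(K)@np.array([uv[0],uv[1],1.]); d=M@(d*[1,-1,-1]); return p,d/np.linalg.norm(d)
def onz(n,uv,z):
    p,d=ray(n,uv); return p+d*(z-p[2])/d[2]
def tri(uvs):
    A=np.zeros((3,3));b=np.zeros(3)
    for n,uv in uvs.items():
        p,d=ray(n,uv);P=np.eye(3)-np.outer(d,d);A+=P;b+=P@p
    x=np.linalg.solve(A,b); return x,[np.linalg.norm((np.eye(3)-np.outer(d,d))@(x-p)) for p,d in (ray(n,uv) for n,uv in uvs.items())]
def proj(n,X):
    K,p,M=cam(n); c=(M.T@(np.asarray(X)-p))*[1,-1,-1]; u=K@c; return u[:2]/u[2]
E
python3 - <<'E'
from h import *
for n,box in (("top",[195,193,80,72]),("scene",[205,245,100,100])):
    im=cv2.imread(f"pics/{n}0.png")
    x,y,w,h=box; s=im[y:y+h,x:x+w]
    m=(s.min(2)>200).astype(np.uint8)
    m=cv2.morphologyEx(m,cv2.MORPH_OPEN,np.ones((3,3)))
    k,_=cv2.findContours(m,cv2.RETR_EXTERNAL,cv2.CHAIN_APPROX_NONE)
    c=max(k,key=cv2.contourArea)
    hull=cv2.convexHull(c); q=cv2.approxPolyN(hull,4,ensure_convex=True).reshape(-1,2) if hasattr(cv2,'approxPolyN') else cv2.approxPolyDP(hull,6,True).reshape(-1,2)
    print(n,cv2.contourArea(c),q+[x,y])
    q=q+np.array([x,y])
    for p in q: print(p,onz(n,p,.085),onz(n,p,.132))
E
```

```text
top 1860.5 [[259 250]
 [213 250]
 [210 208]
 [257 206]]
[259 250] [0.4961 0.1642 0.085 ] [0.4892 0.1594 0.132 ]
[213 250] [0.4936 0.2851 0.085 ] [0.4867 0.2766 0.132 ]
[210 208] [0.6064 0.2989 0.085 ] [0.5961 0.2899 0.132 ]
[257 206] [0.6145 0.174  0.085 ] [0.6039 0.1689 0.132 ]
scene 2408.5 [[290 286]
 [260 327]
 [218 295]
 [250 256]]
[290 286] [0.4993 0.164  0.085 ] [0.4799 0.1882 0.132 ]
[260 327] [0.4938 0.2844 0.085 ] [0.4747 0.3031 0.132 ]
[218 295] [0.6208 0.2704 0.085 ] [0.5959 0.2897 0.132 ]
[250 256] [0.6263 0.1457 0.085 ] [0.6011 0.1707 0.132 ]
```

```bash
python3 - <<'E'
from h import *
# subpixel panel edges: fit lines to contour of bright area upsampled
def corners(n,box):
    im=cv2.imread(f"pics/{n}0.png"); x,y,w,h=box; s=im[y:y+h,x:x+w]
    k=8; g=cv2.resize(s.min(2),None,fx=k,fy=k,interpolation=cv2.INTER_CUBIC)
    m=(g>185).astype(np.uint8); m=cv2.morphologyEx(m,cv2.MORPH_OPEN,np.ones((20,20)))
    c=max(cv2.findContours(m,cv2.RETR_EXTERNAL,cv2.CHAIN_APPROX_NONE)[0],key=cv2.contourArea)
    q=cv2.approxPolyN(cv2.convexHull(c),4,ensure_convex=True).reshape(-1,2).astype(float)
    P=c.reshape(-1,2).astype(float); L=[]
    for i in range(4):
        a,b=q[i],q[(i+1)%4]; d=(b-a)/np.linalg.norm(b-a); t=(P-a)@d; e=abs((P-a)@[-d[1],d[0]])
        S=P[(t>.2*np.linalg.norm(b-a))&(t<.8*np.linalg.norm(b-a))&(e<10)]
        vx,vy,x0,y0=cv2.fitLine(S.astype(np.float32),cv2.DIST_HUBER,0,.01,.01).ravel(); L.append(np.cross([x0,y0,1],[x0+vx,y0+vy,1]))
    out=[]
    for i in range(4):
        p=np.cross(L[i-1],L[i]); p=p[:2]/p[2]; out.append((p+.5)/k-.5+[x,y])
    return np.array(out)
T=corners("top",[195,193,80,72]); S=corners("scene",[205,245,100,100])
print(T,S,sep="\n")
# order : top = fr, fl, bl, br by image
def order(Q,n):
    W=np.array([onz(n,p,.108)[:2] for p in Q]); c=W.mean(0); D=W-c
    f=lambda sx,sy: Q[np.argmax(sx*D[:,0]+sy*D[:,1])]
    return [f(-1,-1),f(-1,1),f(1,1),f(1,-1)]
T=order(T,"top");S=order(S,"scene")
X=[]
for a,b in zip(T,S):
    x,e=tri({"top":a,"scene":b}); X.append(x); print(x,e)
X=np.array(X); C=X.mean(0); print("C",C)
fy=(X[1]-X[0]+X[2]-X[3]); fx=(X[2]-X[1]+X[3]-X[0]); print("yaw",-np.arctan2(fy[0],fy[1]),np.arctan2(fx[1],fx[0]),"slope",np.degrees(np.arctan2(fx[2],np.hypot(*fx[:2]))))
for n,Q in(("top",T),("scene",S)):
    W=[onz(n,Q[0],.085),onz(n,Q[1],.085),onz(n,Q[2],.131),onz(n,Q[3],.131)]; print(n,np.mean(W,0))
for nm,uv in(("tin",(173,257)),("bob",(411,246)),("can",(449,247))): print(nm,onz("top",uv,.05))
E
```

```text
[[259.3308 249.2702]
 [212.7453 251.2624]
 [209.6202 207.4532]
 [257.6072 206.7106]]
[[290.0441 286.5403]
 [260.2523 327.4692]
 [218.0335 295.2679]
 [250.1837 256.1233]]
[0.4988 0.1639 0.0827] [np.float64(0.0004705191051520569), np.float64(0.0004705191051519995)]
[0.4908 0.2856 0.0873] [np.float64(0.0009855339092071523), np.float64(0.0009855339092072805)]
[0.5966 0.2905 0.1319] [np.float64(0.0010690355122868116), np.float64(0.0010690355122869612)]
[0.6034 0.1679 0.1266] [np.float64(9.705848838071032e-05), np.float64(9.705848838065363e-05)]
C [0.5474 0.227  0.1071]
yaw 0.060581801067656295 0.04234486993233088 slope 22.797621742714966
top [0.5471 0.2269 0.108 ]
scene [0.547  0.2275 0.108 ]
tin [0.4776 0.3976 0.05  ]
bob [ 0.5206 -0.2414  0.05  ]
can [ 0.52  -0.344  0.05 ]
```

```bash
python3 - <<'E'
from h import *
C=np.array([.547,.227,.108]);psi=.05
B=R.from_euler('z',psi).as_matrix()@R.from_euler('y',-np.radians(23)).as_matrix()
n=B[:,2]; print("n",n)
for nm,box in (("top",[222,220,24,30]),("scene",[245,275,30,35])):
    im=cv2.imread(f"pics/{nm}0.png"); x,y,w,h=box; s=im[y:y+h,x:x+w]
    g=cv2.resize(s.min(2),None,fx=8,fy=8,interpolation=cv2.INTER_CUBIC)
    m=(g>130).astype(np.uint8); N,lab,st,ce=cv2.connectedComponentsWithStats(m)
    best=None
    for i in range(1,N):
        touch=st[i][0]==0 or st[i][1]==0 or st[i][0]+st[i][2]==w*8 or st[i][1]+st[i][3]==h*8
        p=(ce[i]+.5)/8-.5+[x,y]
        pr,d=ray(nm,p); P=pr+d*((C+.05*n-pr)@n)/(d@n); l=B.T@(P-C)
        if st[i][4]>60: print(nm,st[i],touch,p,l, "turn",-np.degrees(np.arctan2(l[1],-l[0])) if 0 else np.degrees(np.arctan2(l[1],-l[0])))
    # overlay ring and knob
    im2=im.copy()
    im2=cv2.resize(im2,None,fx=4,fy=4,interpolation=cv2.INTER_CUBIC)
    for rad,z in((.043,.004),(.031,.012)):
        pts=[proj(nm,C+B@np.array([rad*np.cos(a),rad*np.sin(a),z])) for a in np.linspace(0,6.28,80)]
        cv2.polylines(im2,[np.int32((np.array(pts)+.5)*4-.5)],True,(0,255,0),1)
    q=proj(nm,C+.05*n); cv2.circle(im2,tuple(np.int32((q+.5)*4)),2,(0,0,255),-1)
    c=proj(nm,C); a,b=np.int32(c*4)-[200,200]; cv2.imwrite(f"pics/ov_{nm}.png",im2[b:b+400,a:a+400])
cv2.imwrite("pics/ov.png",np.hstack([cv2.imread("pics/ov_top.png"),cv2.imread("pics/ov_scene.png")]))
E
```

```text
n [-0.3902 -0.0195  0.9205]
top [  0   0  21   8 147] True [222.798  219.9494] [0.0347 0.0219 0.05  ] turn 147.7644996122282
top [    0   130   192   110 12049] True [232.5319 245.1156] [-0.0311  0.0013  0.05  ] turn 2.4569199328695053
scene [ 149    0   91  107 4200] True [271.0593 278.8013] [-0.0123 -0.0216  0.05  ] turn -60.4007388990713
scene [ 151   82   60   61 1107] False [267.0949 288.6785] [-0.0182  0.0024  0.05  ] turn 7.370711156402044
scene [232 111   8  19 122] True [274.0727 289.5318] [-0.0311 -0.0057  0.05  ] turn -10.474597279655788
scene [   0  158  240  122 6700] True [265.0866 306.0564] [-0.0366  0.0367  0.05  ] turn 45.09515485748135
```

View pics/ov.png

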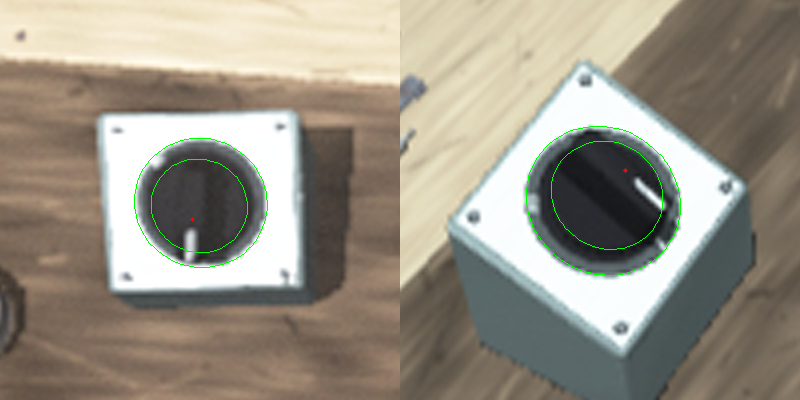

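```bash
cat >> h.py <<'E'
C=np.array([.547,.227,.108]);psi=.05
B=R.from_euler('z',psi).as_matrix()@R.from_euler('y',-np.radians(23)).as_matrix()
nrm=B[:,2]
def pose(out,turn_deg,off=(0,0)):
    M=np.column_stack([-B[:,0],B[:,1],-B[:,2]])@R.from_euler('z',turn_deg,degrees=True).as_matrix()
    return C+B@np.array([off[0],off[1],out+.051]),M
def down(p,yaw):
    x=np.array([np.cos(yaw),np.sin(yaw),0]);z=np.array([0,0,-1.]);return np.array(p),np.column_stack([x,np.cross(z,x),z])
def delta(p0,M0,p,M): return (M0.T@(p-p0))*100, np.degrees(R.from_matrix(M0.T@M).as_rotvec())
def cur():
    s=r.read_state(); return np.array(s['ee_pos']),R.from_rotvec(s['tool_rot']).as_matrix()
E
python3 - <<'E'
from h import *
A=down([.45,-.25,.42],1.66); print(delta(*cur(),*A)); print(delta(*A,*pose(.10,5)), pose(.10,5)[0])
E
```

```text
(array([ 35.4527, -25.1556, -12.8029]), array([ -0.0815,  -0.0954, -77.7048]))
(array([46.8775,  8.0153, 17.3004]), array([-18.1715, -17.3184, -81.5568])) [0.4881 0.2241 0.247 ]
```

>>> carry_out:
  plan:
    - {"linear": [0, 0, -6], "rotation": [0, 0, 0], "fingers": 0}
    - {"linear": [3, -2, -12], "rotation": [0, 0, -10], "fingers": 0}
    - {"linear": [8, -5.5, -12.8], "rotation": [0, 0, -20], "fingers": 0}
    - {"linear": [13, -9, -12.8], "rotation": [0, 0, -30], "fingers": 0}
    - {"linear": [18, -13, -12.8], "rotation": [0, 0, -40], "fingers": 0}
    - {"linear": [23, -17, -12.8], "rotation": [0, 0, -50], "fingers": 0}
    - {"linear": [28, -20, -12.8], "rotation": [0, 0, -60], "fingers": 0}
    - {"linear": [33, -23, -12.8], "rotation": [0, 0, -70], "fingers": 0}
  force: 35

```text
time: 1.1
ee_pos: [0.4339, -0.2762, 0.4201]
tool_rot: [-2.265, -2.177, -0.0]
wrist_force: [-0.1, -0.4, -0.1]
opening: 0.0873
```

```bash
python3 - <<'E'
from h import *
s=r.read_state();print(s);print(delta(*cur(),*pose(.12,5)))
E
```

```text
{'time': 1.1, 'q': array([-0.7844,  0.2419,  1.5278,  0.0001,  1.3722, -0.7448]), 'joint_velocities': array([ 0.9443,  0.0875, -0.1217, -0.0018,  0.0215, -0.447 ]), 'joint_efforts': array([ -3.2781, -34.2949, -18.912 ,   0.0463,   0.2919,   0.2975]), 'ee_pos': array([ 0.4339, -0.2762,  0.4201]), 'tool_rot': array([-2.2648, -2.1768, -0.0001]), 'wrist_force': array([-0.0941, -0.3805, -0.1372]), 'moment': array([-0.0276, -0.1371,  0.0057]), 'opening': 0.0873255941589876}
(array([50.1262,  2.6593, 15.4795]), array([-19.5687, -16.4053, -88.8149]))
```

>>> carry_out:
  plan:
    - {"linear": [6, 0.3, 1.5], "rotation": [-2, -2, -10], "fingers": 0}
    - {"linear": [12, 0.6, 3], "rotation": [-4.5, -3.7, -20], "fingers": 0}
    - {"linear": [18, 1, 5], "rotation": [-6.5, -5.5, -30], "fingers": 0}
    - {"linear": [24, 1.3, 7], "rotation": [-9, -7.5, -40], "fingers": 0}
    - {"linear": [30, 1.6, 9], "rotation": [-11, -9, -50], "fingers": 0}
    - {"linear": [36, 2, 11], "rotation": [-13.5, -11, -60], "fingers": 0}
    - {"linear": [42, 2.2, 13], "rotation": [-15.5, -13, -70], "fingers": 0}
    - {"linear": [47, 2.5, 14.5], "rotation": [-17.5, -14.7, -79.5], "fingers": 0}

```text
time: 2.1
ee_pos: [0.4786, 0.1924, 0.2743]
tool_rot: [0.284, 2.76, 0.033]
wrist_force: [1.0, -1.3, 0.2]
opening: 0.0876
```

```bash
python3 - <<'E'
from h import *
s=r.read_state();print(s);print(delta(*cur(),*pose(.12,5)))
E
```

```text
{'time': 2.1, 'q': array([ 0.2057,  0.3347,  1.917 , -0.1699,  0.5389, -1.0296]), 'joint_velocities': array([ 0.8984,  0.4318, -0.1275, -0.3881, -0.5687, -0.1248]), 'joint_efforts': array([ -2.1543, -33.5518, -12.5744,   0.1028,  -0.5915,   0.0941]), 'ee_pos': array([0.4786, 0.1924, 0.2743]), 'tool_rot': array([0.2839, 2.7602, 0.033 ]), 'wrist_force': array([ 0.9552, -1.3035,  0.1893]), 'moment': array([0.0859, 0.0327, 0.0247]), 'opening': 0.08758815706623256}
(array([0.796 , 3.0429, 0.8478]), array([-2.1318, -1.6954, -9.2394]))
```

>>> carry_out:
  plan:
    - {"linear": [0, 0, 0], "rotation": [0, 0, 0], "fingers": 0}
    - {"linear": [0, 0, 0], "rotation": [0, 0, 0], "fingers": 0}
    - {"linear": [0, 0, 0], "rotation": [0, 0, 0], "fingers": 0}

```text
time: 2.48
ee_pos: [0.4797, 0.1891, 0.2757]
tool_rot: [0.296, 2.759, 0.033]
wrist_force: [-0.4, -0.9, 0.0]
opening: 0.087
```

```bash
python3 - <<'E'
from h import *
s=r.read_state();print(s['q'],s['joint_velocities']);print(delta(*cur(),*pose(.12,5)))
E
```

```text
[ 0.1988  0.3319  1.9163 -0.1683  0.5418 -1.0291] [-0.0085 -0.0052 -0.0009  0.0008 -0.0026 -0.001 ]
(array([1.033, 3.328, 0.927]), array([-2.2489, -1.6552, -9.7303]))
```

>>> carry_out:
  plan:
    - {"linear": [0.5, 1.7, 0.5], "rotation": [-1.1, -0.8, -4.9], "fingers": 0}
    - {"linear": [1, 3.3, 0.9], "rotation": [-2.2, -1.7, -9.7], "fingers": 0}
    - {"linear": [1, 3.3, 0.9], "rotation": [-2.2, -1.7, -9.7], "fingers": 0}
    - {"linear": [1, 3.3, 0.9], "rotation": [-2.2, -1.7, -9.7], "fingers": 0}

```text
time: 2.98
ee_pos: [0.4804, 0.2234, 0.2658]
tool_rot: [0.053, 2.74, 0.037]
wrist_force: [0.4, 0.1, -0.3]
opening: 0.0872
```

```bash
python3 - <<'E'
from h import *
s=r.read_state();print(s['q'],s['joint_velocities'],s['wrist_force'],s['moment']);print(delta(*cur(),*pose(.12,5)));print(delta(*cur(),*pose(.036,5)))
for n in("scene","top"):
    im=imaging.get_image(n); cv2.imwrite(f"pics/{n}1.png",im[:,:,::-1])
a=cv2.resize(cv2.imread("pics/scene1.png")[150:390,160:400],(400,400)); b=cv2.resize(cv2.imread("pics/top1.png")[150:330,140:320],(400,400))
cv2.imwrite("pics/z1.png",np.hstack([a,b]))
E
```

```text
[ 0.262   0.362   1.9164 -0.1826  0.4763 -1.1244] [ 0.002  -0.0007 -0.0043  0.0003 -0.0015 -0.0019] [ 0.3528  0.1299 -0.2606] [0.0661 0.1013 0.0129]
(array([0.0252, 0.0225, 0.0306]), array([-0.052 ,  0.0318, -0.0551]))
(array([0.0299, 0.0302, 8.4306]), array([-0.052 ,  0.0318, -0.0551]))
```

View pics/z1.png

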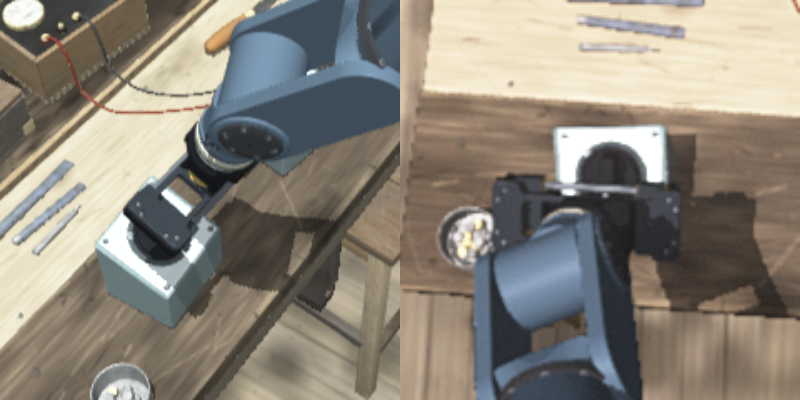

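>>> carry_out:
  plan:
    - {"linear": [0, 0, 1.5], "rotation": [0, 0, 0], "fingers": 0}
    - {"linear": [0, 0, 3], "rotation": [0, 0, 0], "fingers": 0}
    - {"linear": [0, 0, 4.5], "rotation": [0, 0, 0], "fingers": 0}
    - {"linear": [0, 0, 6], "rotation": [0, 0, 0], "fingers": 0}
    - {"linear": [0, 0, 7], "rotation": [0, 0, 0], "fingers": 0}
    - {"linear": [0, 0, 7.7], "rotation": [0, 0, 0], "fingers": 0}
    - {"linear": [0, 0, 8.3], "rotation": [0, 0, 0], "fingers": 0}
    - {"linear": [0, 0, 8.3], "rotation": [0, 0, 0], "fingers": 0}

```text
time: 4.08
ee_pos: [0.5124, 0.2261, 0.1887]
tool_rot: [0.049, 2.741, 0.038]
wrist_force: [0.3, 0.2, 0.4]
opening: 0.0872
```

```bash
cat > st.py <<'E'
from h import *
s=r.read_state(); p,M=cur()
l=B.T@(p-C); z=np.degrees(R.from_matrix(pose(0,0)[1].T@M).as_rotvec())
print("t",s['time'],"tcp box mm",l*1000,"grip out",l[2]*1000-51,"rot",z,"F tool",M.T@s['wrist_force'],"M tool",M.T@s['moment'],"open",s['opening'],"q6",s['q'][5])
E
python3 st.py
```

```text
t 4.075 tcp box mm [-0.3151  0.7808 87.7742] grip out 36.77423647753136 rot [0.0102 0.0109 4.9006] F tool [-0.4592  0.2504 -0.2565] M tool [-0.0903  0.1303  0.0324] open 0.08723187847306046 q6 -1.055106608826387
```

>>> carry_out:
  plan:
    - {"linear": [0, 0, 0], "rotation": [0, 0, 0], "fingers": 255}
    - {"linear": [0, 0, 0], "rotation": [0, 0, 0], "fingers": 255}
    - {"linear": [0, 0, 0], "rotation": [0, 0, 0], "fingers": 255}
    - {"linear": [0, 0, 0], "rotation": [0, 0, 0], "fingers": 255}
    - {"linear": [0, 0, 0], "rotation": [0, 0, 0], "fingers": 255}
    - {"linear": [0, 0, 0], "rotation": [0, 0, 0], "fingers": 255}
  force: 15

```text
time: 4.82
ee_pos: [0.5124, 0.2261, 0.1889]
tool_rot: [0.049, 2.74, 0.038]
wrist_force: [0.3, -0.1, 0.3]
opening: 0.0354
```

```bash
python3 st.py
```

```text
t 4.825 tcp box mm [-0.2782  0.7872 88.0034] grip out 37.003421204971005 rot [ 0.0058 -0.0025  4.9047] F tool [-0.4164 -0.104  -0.1015] M tool [-0.103   0.1394  0.0307] open 0.03540849111392629 q6 -1.055170326335121
```

>>> carry_out:
  plan:
    - {"linear": [0, 0, 0], "rotation": [0, 0, 0], "fingers": 255}
    - {"linear": [0, 0, 0], "rotation": [0, 0, 0], "fingers": 255}
    - {"linear": [0, 0, 0], "rotation": [0, 0, 0], "fingers": 255}
    - {"linear": [0, 0, 0], "rotation": [0, 0, 0], "fingers": 255}
  force: 15

```text
time: 5.32
ee_pos: [0.5124, 0.2262, 0.1889]
tool_rot: [0.049, 2.74, 0.038]
wrist_force: [-0.2, 1.1, -0.5]
opening: 0.0182
```

```bash
python3 st.py
```

```text
t 5.325 tcp box mm [-0.2386  0.9308 88.041 ] grip out 37.0410389603807 rot [-0.0071 -0.0142  4.9072] F tool [0.3631 1.0598 0.3778] M tool [-0.3366  0.1879  0.0749] open 0.01815535163854215 q6 -1.055134559399248
```

>>> carry_out:
  plan:
    - {"linear": [0, 0, 0], "rotation": [0, 0, 0], "fingers": 255}
    - {"linear": [0, 0, 0], "rotation": [0, 0, 3], "fingers": 255}
    - {"linear": [0, 0, 0], "rotation": [0, 0, 6], "fingers": 255}
    - {"linear": [0, 0, 0], "rotation": [0, 0, 9], "fingers": 255}
    - {"linear": [0, 0, 0], "rotation": [0, 0, 12], "fingers": 255}
    - {"linear": [0, 0, 0], "rotation": [0, 0, 15], "fingers": 255}
    - {"linear": [0, 0, 0], "rotation": [0, 0, 15], "fingers": 255}
    - {"linear": [0, 0, 0], "rotation": [0, 0, 15], "fingers": 255}
  force: 30

```text
time: 6.32
ee_pos: [0.5124, 0.2264, 0.189]
tool_rot: [0.406, 2.715, 0.111]
wrist_force: [-0.6, 4.0, -0.3]
opening: 0.0178
```

```bash
python3 st.py
```

```text
t 6.325 tcp box mm [-0.1646  1.1134 88.0436] grip out 37.043574517211596 rot [-0.0305 -0.0278 19.8754] F tool [1.8149 3.6381 0.1325] M tool [-0.7326  0.4677  0.1013] open 0.017817385393468853 q6 -0.794013176382996
```

>>> carry_out:
  plan:
    - {"linear": [0.02, 0.04, 0], "rotation": [0, 0, 1.5], "fingers": 255}
    - {"linear": [0.02, 0.04, 0], "rotation": [0, 0, 3], "fingers": 255}
    - {"linear": [0.02, 0.04, 0], "rotation": [0, 0, 3], "fingers": 255}
    - {"linear": [0.02, 0.04, 0], "rotation": [0, 0, 3], "fingers": 255}

```text
time: 6.82
ee_pos: [0.5124, 0.2265, 0.189]
tool_rot: [0.478, 2.705, 0.125]
wrist_force: [-0.9, 2.5, 0.6]
opening: 0.0176
```

```bash
python3 st.py
```

```text
t 6.825 tcp box mm [-0.1827  1.2467 88.0206] grip out 37.020578018515096 rot [-0.0048 -0.0199 22.9168] F tool [ 1.4175  2.2117 -0.8143] M tool [-0.5329  0.2979  0.0305] open 0.017610186810473598 q6 -0.7391782063671556
```

>>> carry_out:
  plan:
    - {"linear": [0.01, 0.02, 0], "rotation": [0, 0, 1.5], "fingers": 255}
    - {"linear": [0.01, 0.02, 0], "rotation": [0, 0, 3], "fingers": 255}
    - {"linear": [0.01, 0.02, 0], "rotation": [0, 0, 3], "fingers": 255}

```text
time: 7.2
ee_pos: [0.5124, 0.2266, 0.189]
tool_rot: [0.55, 2.694, 0.139]
wrist_force: [0.9, 2.6, 0.2]
opening: 0.0176
```

```bash
python3 st.py
```

```text
t 7.2 tcp box mm [-0.1617  1.3608 88.0311] grip out 37.03111923375603 rot [ 0.0055 -0.0199 25.9359] F tool [0.1646 2.7959 0.2093] M tool [-0.352   0.162   0.0204] open 0.01755794324644266 q6 -0.6855233776320351
```

>>> carry_out:
  plan:
    - {"linear": [0, 0, 0], "rotation": [0, 0, 1.5], "fingers": 255}
    - {"linear": [0, 0, 0], "rotation": [0, 0, 3], "fingers": 255}
    - {"linear": [0, 0, 0], "rotation": [0, 0, 3], "fingers": 255}

```text
time: 7.58
ee_pos: [0.5124, 0.2267, 0.189]
tool_rot: [0.621, 2.68, 0.153]
wrist_force: [0.9, 1.5, 0.9]
opening: 0.0179
```

```bash
python3 st.py
```

```text
t 7.575 tcp box mm [-0.1478  1.4074 88.0241] grip out 37.024051391600224 rot [-0.0011 -0.0227 28.9395] F tool [-0.3849  1.8884 -0.443 ] M tool [-0.2972  0.0529  0.0234] open 0.0179204441958268 q6 -0.6331534276320491
```

>>> carry_out:
  plan:
    - {"linear": [0, 0, 0], "rotation": [0, 0, 1.5], "fingers": 255}
    - {"linear": [0, 0, 0], "rotation": [0, 0, 3], "fingers": 255}
    - {"linear": [0, 0, 0], "rotation": [0, 0, 3], "fingers": 255}

```text
time: 7.95
ee_pos: [0.5125, 0.2267, 0.189]
tool_rot: [0.691, 2.665, 0.168]
wrist_force: [1.2, 0.9, 0.3]
opening: 0.0178
```

```bash
python3 st.py
```

```text
t 7.95 tcp box mm [-0.1232  1.4611 88.0214] grip out 37.02142789531527 rot [-0.0069 -0.0273 31.9285] F tool [-0.6919  1.3807  0.1807] M tool [-0.2925  0.0283  0.0653] open 0.01781219487649007 q6 -0.5808957389309116
```

>>> carry_out:
  plan:
    - {"linear": [0, 0, 0], "rotation": [0, 0, 1.5], "fingers": 255}
    - {"linear": [0, 0, 0], "rotation": [0, 0, 3], "fingers": 255}
    - {"linear": [0, 0, 0], "rotation": [0, 0, 3], "fingers": 255}

```text
time: 8.32
ee_pos: [0.5125, 0.2268, 0.189]
tool_rot: [0.759, 2.649, 0.182]
wrist_force: [2.3, 2.2, 0.7]
opening: 0.0177
```

```bash
python3 st.py
```

```text
t 8.325 tcp box mm [-0.0476  1.5619 88.0232] grip out 37.02321122021881 rot [-0.0179 -0.0455 34.865 ] F tool [-0.8295  3.1003  0.2575] M tool [-0.5568  0.0577 -0.3414] open 0.017673227556893312 q6 -0.529054701433709
```

>>> carry_out:
  plan:
    - {"linear": [0, 0, 0], "rotation": [0, 0, 0.5], "fingers": 255}
    - {"linear": [0, 0, 0], "rotation": [0, 0, 0.5], "fingers": 255}

```text
time: 8.57
ee_pos: [0.5126, 0.2269, 0.189]
tool_rot: [0.771, 2.646, 0.184]
wrist_force: [1.8, 2.6, -0.4]
opening: 0.0182
```

```bash
python3 st.py
```

```text
t 8.575 tcp box mm [-0.0023  1.5735 88.0196] grip out 37.01959806174419 rot [-0.0223 -0.0464 35.375 ] F tool [0.1782 2.9661 1.113 ] M tool [-0.7213  0.076  -0.4309] open 0.01815273870019229 q6 -0.5203986326604756
```

>>> carry_out:
  plan:
    - {"linear": [0, 0, 0], "rotation": [0, 0, -1.5], "fingers": 255}
    - {"linear": [0, 0, 0], "rotation": [0, 0, -2.5], "fingers": 255}
    - {"linear": [0, 0, 0], "rotation": [0, 0, -2.5], "fingers": 255}
    - {"linear": [0, 0, 0.15], "rotation": [0, 0, -2.5], "fingers": 255}
    - {"linear": [0, 0, 0.3], "rotation": [0, 0, -2.5], "fingers": 255}
    - {"linear": [0, 0, 0.3], "rotation": [0, 0, -2.5], "fingers": 255}
  force: 45

```text
time: 9.32
ee_pos: [0.5134, 0.2268, 0.1868]
tool_rot: [0.714, 2.659, 0.173]
wrist_force: [-0.6, 1.3, 4.9]
opening: 0.0177
```

```bash
python3 st.py
```

```text
t 9.325 tcp box mm [-0.1125  1.4764 85.6472] grip out 34.64723850159211 rot [-0.0169 -0.0507 32.9331] F tool [-0.4319  1.8894 -4.7483] M tool [-0.525   0.0586 -0.0722] open 0.017670958292063593 q6 -0.5597351957829377
```

>>> carry_out:
  plan:
    - {"linear": [0, 0, 0.2], "rotation": [0, 0, 0], "fingers": 255}
    - {"linear": [0, 0, 0.4], "rotation": [0, 0, 0], "fingers": 255}
    - {"linear": [0, 0, 0.48], "rotation": [0, 0, 0], "fingers": 255}
    - {"linear": [0, 0, 0.48], "rotation": [0, 0, 0], "fingers": 255}

```text
time: 9.82
ee_pos: [0.5151, 0.2269, 0.1826]
tool_rot: [0.714, 2.659, 0.173]
wrist_force: [-2.3, 2.1, 7.8]
opening: 0.0176
```

```bash
python3 st.py
```

```text
t 9.825 tcp box mm [-0.1734  1.4643 81.12  ] grip out 30.120010655438335 rot [-0.0151 -0.0522 32.94  ] F tool [ 0.319   2.4137 -8.0137] M tool [-0.4143  0.0159 -0.0019] open 0.017570471153849042 q6 -0.5535558784125651
```

>>> carry_out:
  plan:
    - {"linear": [0, 0, 0.06], "rotation": [0, 0, 0], "fingers": 255}
    - {"linear": [0, 0, 0.08], "rotation": [0, 0, 0], "fingers": 255}
    - {"linear": [0, 0, 0.08], "rotation": [0, 0, 0], "fingers": 255}

```text
time: 10.2
ee_pos: [0.5154, 0.2269, 0.182]
tool_rot: [0.714, 2.659, 0.173]
wrist_force: [-1.8, 2.2, 8.6]
opening: 0.018
```

```bash
python3 st.py
```

```text
t 10.2 tcp box mm [-0.176   1.4648 80.4412] grip out 29.4411902636774 rot [-0.0164 -0.057  32.9361] F tool [-0.2943  2.8717 -8.5451] M tool [-0.3992  0.0546 -0.0492] open 0.01795785079881811 q6 -0.5525465613765463
```

>>> carry_out:
  plan:
    - {"linear": [0, 0, 0.02], "rotation": [0, 0, 2], "fingers": 255}
    - {"linear": [0, 0, 0.02], "rotation": [0, 0, 4], "fingers": 255}
    - {"linear": [0, 0, 0.02], "rotation": [0, 0, 5], "fingers": 255}
    - {"linear": [0, 0, 0.02], "rotation": [0, 0, 5], "fingers": 255}

```text
time: 10.7
ee_pos: [0.5155, 0.2269, 0.1818]
tool_rot: [0.831, 2.629, 0.196]
wrist_force: [-1.1, 3.3, 9.1]
opening: 0.0179
```

```bash
python3 st.py
```

```text
t 10.7 tcp box mm [-0.1116  1.5166 80.2736] grip out 29.273559066637887 rot [-0.0291 -0.0644 37.9524] F tool [-0.0283  4.3114 -8.7546] M tool [-0.458   0.0744  0.0371] open 0.0179425691357581 q6 -0.46484254405358255
```

>>> carry_out:
  plan:
    - {"linear": [0, 0.03, 0], "rotation": [0, 0, 4], "fingers": 255}
    - {"linear": [0, 0.03, 0], "rotation": [0, 0, 8], "fingers": 255}
    - {"linear": [0, 0.03, 0], "rotation": [0, 0, 12], "fingers": 255}
    - {"linear": [0, 0.03, 0], "rotation": [0, 0, 12], "fingers": 255}

```text
time: 11.2
ee_pos: [0.5156, 0.2272, 0.1819]
tool_rot: [1.107, 2.539, 0.252]
wrist_force: [-2.5, 1.4, 8.5]
opening: 0.0177
```

```bash
python3 st.py
```

```text
t 11.2 tcp box mm [ 0.0514  1.7196 80.2807] grip out 29.28065431633013 rot [-0.0324 -0.0578 49.9904] F tool [ 0.4843  1.8097 -8.799 ] M tool [-0.3533  0.1139  0.041 ] open 0.017687493160805368 q6 -0.2545488955625228
```

>>> carry_out:
  plan:
    - {"linear": [0, 0, 0], "rotation": [0, 0, 4], "fingers": 255}
    - {"linear": [0, 0, 0], "rotation": [0, 0, 8], "fingers": 255}
    - {"linear": [0, 0, 0], "rotation": [0, 0, 12], "fingers": 255}
    - {"linear": [0, 0, 0], "rotation": [0, 0, 16], "fingers": 255}
    - {"linear": [0, 0, 0], "rotation": [0, 0, 20], "fingers": 255}
    - {"linear": [0, 0, 0], "rotation": [0, 0, 24], "fingers": 255}
    - {"linear": [0, 0, 0], "rotation": [0, 0, 28], "fingers": 255}
    - {"linear": [0, 0, 0], "rotation": [0, 0, 28], "fingers": 255}

```text
time: 12.2
ee_pos: [0.516, 0.2273, 0.1821]
tool_rot: [1.713, 2.228, 0.373]
wrist_force: [-2.3, 2.7, 8.6]
opening: 0.0177
```

```bash
python3 st.py
```

```text
t 12.2 tcp box mm [ 0.5082  1.8928 80.307 ] grip out 29.30696611346596 rot [-0.1096 -0.0867 77.9907] F tool [ 2.4991  1.9649 -8.7509] M tool [-0.3146  0.3449  0.0641] open 0.01774832387212749 q6 0.23410858611643495
```

>>> carry_out:
  plan:
    - {"linear": [0, 0, 0], "rotation": [0, 0, 6], "fingers": 255}
    - {"linear": [0, 0, 0], "rotation": [0, 0, 12], "fingers": 255}
    - {"linear": [0, 0, 0], "rotation": [0, 0, 18], "fingers": 255}
    - {"linear": [0, 0, 0], "rotation": [0, 0, 24], "fingers": 255}
    - {"linear": [0, 0, 0], "rotation": [0, 0, 30], "fingers": 255}
    - {"linear": [0, 0, 0], "rotation": [0, 0, 36], "fingers": 255}
    - {"linear": [0, 0, 0], "rotation": [0, 0, 42], "fingers": 255}
    - {"linear": [0, 0, 0], "rotation": [0, 0, 42], "fingers": 255}

```text
time: 13.2
ee_pos: [0.5167, 0.2273, 0.1824]
tool_rot: [2.477, 1.514, 0.524]
wrist_force: [-0.7, 1.8, 8.1]
opening: 0.0176
```

```bash
python3 st.py
```

```text
t 13.2 tcp box mm [ 1.2007  1.769  80.3644] grip out 29.36439238383649 rot [ -0.2288  -0.0887 120.0053] F tool [ 2.9132  1.3727 -7.7025] M tool [-0.2185  0.3264  0.0764] open 0.017591939585268893 q6 0.967358142957563
```

>>> carry_out:
  plan:
    - {"linear": [0, 0, -0.2], "rotation": [0, 0, 3], "fingers": 255}
    - {"linear": [0, 0, -0.4], "rotation": [0, 0, 6], "fingers": 255}
    - {"linear": [0, 0, -0.6], "rotation": [0, 0, 9], "fingers": 255}
    - {"linear": [0, 0, -0.7], "rotation": [0, 0, 12], "fingers": 255}
    - {"linear": [0, 0, -0.7], "rotation": [0, 0, 14], "fingers": 255}
    - {"linear": [0, 0, -0.7], "rotation": [0, 0, 14], "fingers": 255}
  force: 30

```text
time: 13.95
ee_pos: [0.5143, 0.227, 0.1884]
tool_rot: [2.677, 1.217, 0.561]
wrist_force: [2.5, 0.7, 5.5]
opening: 0.0177
```

```bash
python3 st.py
```

```text
t 13.95 tcp box mm [ 1.3736  1.6488 86.8073] grip out 35.80729134940802 rot [ -0.2406  -0.0694 133.9712] F tool [ 3.477   2.8287 -4.0617] M tool [-0.2813  0.4501 -0.0326] open 0.017715471639812762 q6 1.2022915402942085
```

Spring force back near 4 N, so the knob is nearly out. I'll feel for the end.

>>> carry_out:
  plan:
    - {"linear": [0, 0, -0.1], "rotation": [0, 0, 1], "fingers": 255}
    - {"linear": [0, 0, -0.1], "rotation": [0, 0, 2], "fingers": 255}
    - {"linear": [0, 0, -0.1], "rotation": [0, 0, 2.5], "fingers": 255}
    - {"linear": [0, 0, -0.1], "rotation": [0, 0, 2.5], "fingers": 255}

```text
time: 14.45
ee_pos: [0.514, 0.227, 0.1891]
tool_rot: [2.71, 1.161, 0.567]
wrist_force: [3.0, 0.2, 4.8]
opening: 0.0178
```

```bash
python3 st.py
```

```text
t 14.45 tcp box mm [ 1.4042  1.611  87.5504] grip out 36.55036084116796 rot [ -0.2366  -0.0675 136.4629] F tool [ 3.4634  3.1669 -3.2433] M tool [-0.6532  0.4345 -0.0624] open 0.017781368184641703 q6 1.244747914390726
```

>>> carry_out:
  plan:
    - {"linear": [0, 0, 0], "rotation": [0, 0, 0.7], "fingers": 255}
    - {"linear": [0, 0, 0], "rotation": [0, 0, 1.2], "fingers": 255}
    - {"linear": [0, 0, 0], "rotation": [0, 0, 1.2], "fingers": 255}

```text
time: 14.82
ee_pos: [0.5141, 0.227, 0.1891]
tool_rot: [2.725, 1.135, 0.57]
wrist_force: [3.3, 0.1, 5.4]
opening: 0.0178
```

```bash
python3 st.py
```

```text
t 14.825 tcp box mm [ 1.4194  1.6233 87.5326] grip out 36.5325793757995 rot [ -0.2391  -0.0659 137.6568] F tool [ 3.7378  3.5336 -3.6596] M tool [-0.6154  0.4878 -0.0124] open 0.017768734222087846 q6 1.2656509777796716
```

>>> carry_out:
  plan:
    - {"linear": [0, 0, 0], "rotation": [0, 0, 0.7], "fingers": 255}
    - {"linear": [0, 0, 0], "rotation": [0, 0, 1.2], "fingers": 255}
    - {"linear": [0, 0, 0], "rotation": [0, 0, 1.2], "fingers": 255}

```text
time: 15.2
ee_pos: [0.5141, 0.227, 0.1891]
tool_rot: [2.738, 1.11, 0.573]
wrist_force: [3.7, 0.5, 5.6]
opening: 0.0178
```

```bash
python3 st.py
```

```text
t 15.2 tcp box mm [ 1.4075  1.6235 87.5391] grip out 36.53908678680992 rot [ -0.2413  -0.0809 138.741 ] F tool [ 4.423   3.4941 -3.658 ] M tool [-0.6384  0.4666 -0.3382] open 0.017772247837066525 q6 1.2855678099207732
```

>>> carry_out:
  plan:
    - {"linear": [0, 0, 0], "rotation": [0, 0, -0.5], "fingers": 255}
    - {"linear": [0, 0, 0], "rotation": [0, 0, -0.5], "fingers": 0}
    - {"linear": [0, 0, 0], "rotation": [0, 0, -0.5], "fingers": 0}
    - {"linear": [0, 0, 0], "rotation": [0, 0, -0.5], "fingers": 0}
    - {"linear": [0, 0, 0], "rotation": [0, 0, -0.5], "fingers": 0}
    - {"linear": [0, 0, 0], "rotation": [0, 0, -0.5], "fingers": 0}
    - {"linear": [0, 0, 0], "rotation": [0, 0, -0.5], "fingers": 0}
    - {"linear": [0, 0, 0], "rotation": [0, 0, -0.5], "fingers": 0}

```text
time: 16.2
ee_pos: [0.5127, 0.227, 0.1882]
tool_rot: [2.734, 1.12, 0.567]
wrist_force: [-0.8, -0.6, -0.5]
opening: 0.08
```

```bash
python3 st.py
```

```text
t 16.2 tcp box mm [-0.1457  1.6923 87.2272] grip out 36.227173052735225 rot [  0.0021  -0.0103 138.3023] F tool [-1.1282 -0.2356  0.1098] M tool [ 0.1178 -0.1534 -0.1246] open 0.07998684562367996 q6 1.2771217363087106
```

>>> carry_out:
  plan:
    - {"linear": [0, 0, -1], "rotation": [0, 0, 0], "fingers": 0}
    - {"linear": [0, 0, -3], "rotation": [0, 0, 0], "fingers": 0}
    - {"linear": [0, 0, -6], "rotation": [0, 0, 0], "fingers": 0}
    - {"linear": [0, 0, -10], "rotation": [0, 0, 0], "fingers": 0}
    - {"linear": [0, 0, -15], "rotation": [0, 0, 0], "fingers": 0}
    - {"linear": [0, 0, -18], "rotation": [0, 0, 0], "fingers": 0}
    - {"linear": [0, 0, -18], "rotation": [0, 0, 0], "fingers": 0}
    - {"linear": [0, 0, -18], "rotation": [0, 0, 0], "fingers": 0}

```text
time: 17.2
ee_pos: [0.442, 0.2234, 0.3536]
tool_rot: [2.735, 1.121, 0.566]
wrist_force: [0.4, 0.1, 0.2]
opening: 0.0871
```

```bash
python3 st.py; python3 - <<'E'
from h import *
for n in("scene","top"):
    im=imaging.get_image(n); cv2.imwrite(f"pics/{n}2.png",im[:,:,::-1])
a=cv2.resize(cv2.imread("pics/scene2.png")[150:420,190:460],(400,400),interpolation=cv2.INTER_CUBIC); b=cv2.resize(cv2.imread("pics/top2.png")[150:330,140:500],(800,400)); c=cv2.resize(cv2.imread("pics/scene2.png")[240:330,205:295],(400,400),interpolation=cv2.INTER_CUBIC)
cv2.imwrite("pics/z2.png",cv2.resize(np.vstack([np.hstack([a,c]),b]),(600,600)))
E
```

```text
t 17.2 tcp box mm [ -0.7309   1.6085 267.1106] grip out 216.11062557215024 rot [  0.0454   0.003  138.2968] F tool [ 0.3807  0.2749 -0.0365] M tool [ 0.1468 -0.1776 -0.0281] open 0.08709507162722757 q6 1.1696435076174796
```

View pics/z2.png

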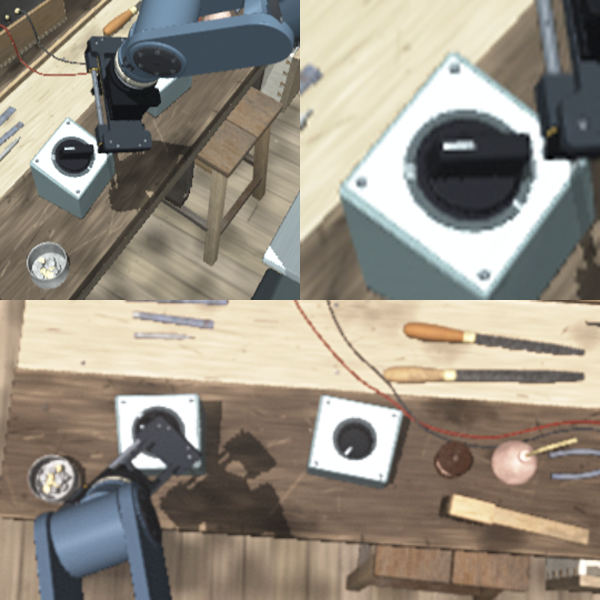

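```bash
python3 - <<'E'
from h import *
im=cv2.imread("pics/scene2.png"); x,y=243,276; g=cv2.resize(im[y:y+14,x:x+20].min(2),None,fx=8,fy=8,interpolation=cv2.INTER_CUBIC)
N,lab,st,ce=cv2.connectedComponentsWithStats((g>130).astype(np.uint8))
C2=C+B@np.array([0,.0017,0])
for i in range(1,N):
    p=(ce[i]+.5)/8-.5+[x,y]; pr,d=ray("scene",p); P=pr+d*((C2+.05*nrm-pr)@nrm)/(d@nrm); l=B.T@(P-C2); print(st[i],p,l*1000,"turn rad",np.arctan2(l[1],-l[0]))
a=cv2.imread("pics/top0.png").astype(int);b=cv2.imread("pics/top2.png").astype(int)
for nm,(u,v,w,h) in {"dial":(323,200,62,66),"tin":(152,240,42,36),"bob":(398,232,28,28),"can":(430,228,60,36)}.items():
    print(nm,"mean diff",abs(a-b)[v:v+h,u:u+w].mean())
E
```

```text
[ 0  0  9  9 75] [243.0292 276.0292] [38.1452 10.5115 50.    ] turn rad 2.8726996485411407
[  39   51   75   22 1331] [252.0948 283.2126] [13.8684 11.2407 50.    ] turn rad 2.4604680359486903
dial mean diff 1.2174160964483545
tin mean diff 5.835978835978836
bob mean diff 1.9141156462585034
can mean diff 1.8558641975308643
```

```bash
python3 -c "
from workcell import r
print(r.read_state()['joint_velocities'],r.close_job())"
```

```text
the job is handed in; nothing more can be done
[ 2.02599261e-05  1.28179301e-02 -4.34406664e-03 -2.07550434e-03
  1.54904176e-03  5.84789679e-04] None
```

The isolator is switched on and the job is handed in; no verdict is reported, so this rests on my own checks.

**What I did**
- The isolator was the left box. I gripped the bar and turned it clockwise in small steps until the twist rose to about 0.34 N m. The stop was at about 0.6 rad; one further 0.5° step to confirm it gave 0.43 N m, well under the 1.1 N m limit.
- I backed off 2.5° and pushed in, with about 7.7 mm of tool travel and a spring force near 8.8 N. I then turned it under the stop with no resistance.
- I eased it out at about 120°, turned on until the end stop gave about 0.34 N m at a tool turn of 138.7°, then opened the fingers and withdrew.

**Last checks**
- **Knob angle:** the camera reading puts the pointer at about 2.46 rad. That is slightly over the 2.4 rad limit, so it agrees to within measuring error.
- **Sprung out:** I did not measure this directly. The pointer's place in the picture fits a knob that is out, and the spring force had dropped to about 3.5 N before I let go.
- **Robot contact:** forces were near zero after withdrawing.
- **Dial, bobbin and oil can:** these look unchanged in the top view.
- **Nut tin:** the picture difference was larger here (5.8, against 1 to 2 for the others), I think because the arm overlaps its edge. By eye its centre is in the same place.

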